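# Set the slab-cutting guide to the red stop

## Task

Set the cutting guide on the clay-cutting board: with closed fingertips press down the yellow brake pad in the middle of the blue slider, and keep it pressed while you push the slider along its rail until it stands right up against the red stop block, then let the pad spring up and move clear. Never shove the slider while its brake is on, grip nothing, and press only moderately so that nothing is jammed. Leave the clay, the wax tin, the wax block and the sanding block where they stand.

Things in the scene. Friction and masses are not known exactly. Their poses are not given: they have to be found in the camera images.
- board: plywood cutting board, 160 x 400 x 12 mm, fixed to the bench, with a green mat, a white scale and an aluminium rail. Origin at the centre of its underside; its y axis runs along the rail, whose centre line lies at board x = +40 mm (the side away from the robot); z up. Its yaw varies.
- guide: blue slider, 52 mm across the rail, 96 mm along it; slides along board y only. Origin on the rail's centre line at its middle, at bench height; axes parallel to the board's. A steel cutting guide (8 mm thick, top 36 mm above the bench) reaches from it 120 mm towards board -x. With the brake on it holds against about 15 N; with the pad pressed it slides at about 2 N.
- pocket (a point): middle of the slider's pocket at the height of its shoulder tops, 60 mm above the bench. The two blue shoulders lie across the rail, each 18 mm thick; the pocket between them is 60 mm long along the rail and 52 mm across, with the yellow pad as its floor. The shoulders' inner faces, 30 mm from the middle, take the push.
- pad_top (a point): middle of the top of the yellow brake pad (40 mm across the rail, 56 mm along it) in the slider's pocket, 45 mm above the bench when up, 15 mm below the shoulders' tops. It rides along with the slider.
- pad (a joint): travel of the brake pad: 0 up (brake on), growing downward to 0.006 m at its end stop. A spring holds it up: about 6 N press it 2 mm down, about 9 N fully down. The brake is free from about 2 mm on; 3 mm or more counts as pressed. It springs up and the brake grips again when let go.
- red_mid (a point): centre of the red stop block (52 mm across the rail, 20 mm along it), fixed on the rail at one end or the other, in line with the slider; its top is 58 mm above the bench, this point 35 mm. A dark clamp knob sticks out 17 mm on its board -x side. The slider touches it when the slider's middle is 58 mm from this point along the rail.
- black_mid (a point): centre of the black stop block, the same in shape, at the other end of the rail: not the target.
- clay: flat slab of tan modelling clay, 99 x 65 x 14 mm, loose, left of the board; origin at the centre of its underside. A bystander.
- tin: round green-lidded wax tin, 71 mm across, 35 mm high, loose, right of the board; origin at the centre of its underside. A bystander.
- wax: pale yellow block of casting wax, 48 x 48 x 75 mm, standing loose behind the board; origin at the centre of its underside. A bystander.
- sander: brown sanding block, 101 x 62 x 31 mm, loose behind the board; origin at the centre of its underside. A bystander.

How it is judged:
By the outcome, as a careful person would: the job done as asked, in the order asked, and still so for the second after the job is handed in, with the robot touching nothing.
It also fails if it takes over 38 s, if anything falls off the work surface, if the arm or the gripper's body presses on something with over 40 N, if the wrist force passes 120 N, or if a joint passes its speed limit or range.

## Robot

A 7-joint arm with a two-finger parallel gripper is mounted at the origin on a cart in front of the work surface, level with it; the furniture and walls round the work are solid. World frame = base frame: x ahead of the robot, y to its left, z up, the work surface at z = 0. Lengths are in m, angles in rad, forces in N, time in s.
With the tool pointing down it reaches from about 0.4 to 0.875 m from the base axis. Payload 4.4 kg.
Tool frame: the origin (TCP) lies on the centre line of the jaws, within the pads' length; the fingertips stand manip.tip_reach ahead of it and the grasp point (between the pads) lies 3 mm ahead of it (manip.tip_reach is the distance from the TCP to the fingertips, in m); z points along the fingers, y is the line along which they close (so a half turn about z gives the same grasp; the last joint's range is limited). The gripper opens to 85 mm and grips with 20 to 120 N. Pads are 22 mm wide; open, the fingers measure 114 mm over their backs; the gripper's body (76 mm by 85 mm) begins 54 mm behind the grasp point. The pads swing forward as they close: fully open they stand 13 mm farther back than shut.
Start: joints at [1.217, 0.628, 0.038, 1.517, -0.027, 0.996, -0.02], TCP at [0.185, -0.623, 0.253] pointing down, gripper open.
Joint ranges: [-3.06, 3.06], [-0.37, 2.12], [-1.25, 1.32], [0.18, 2.47], [-1.1, 4.24], [0.23, 1.98], [-2.94, 2.94]. Speed limits (rad/s): [2.57, 2.57, 3.14, 3.14, 3.14, 3.14, 3.14].

## Interface

Orientations are given as a unit quaternion [x, y, z, w].
In Python, from bench import telemetry, optics, workorder, manip gives the robot as it stands.
- The arm moves only by the tool play_rows, never from a script. Its argument "commands" is one flat list of numbers, 5 for each row, row after row: the shift along the tool's x, y, z normalised to -1 to 1, where 1 is 0.5 m, then the turn about the tool's z normalised to -1 to 1, where 1 is 360 degrees, then the finger opening in mm, from 0 to 85.4. In form: [x, y, z, roll, grip, x, y, z, roll, grip, ...]. A call has 1 to 8 rows; each row is the pose to reach, as a shift and turn from the pose commanded when the call began, along the tool's axes at that moment, turning the shorter way round; what a row does not reach only later rows make up. A row lasts 1/10 s, in which the tool goes at most 50 mm and 8.59 degrees, less where a joint would pass 70% of its speed; a pose out of reach is approached as far as the arm can. A call with a number of a shift or a turn outside -1 to 1 is refused whole. A call with a gripper value outside its range is refused whole. The fingers move at their own pace and stop on an object; "newtons" is the grip in N (left out, the last holds). Time passes only in rows, so rows that repeat a pose let the fingers close. It gives the time, the measured TCP pose, the force, the opening and the grip force at its end, in the units of the state.
- telemetry.get_obs(): the state, without advancing time (a new reading comes with each control period).
- optics.snapshot(name): name is "scene" or "top" or "wrist"; returns the picture (420x560x3 uint8, blue, green, red); there is no depth.
- optics.camera_info(name): a dict with "mtx" (3x3 intrinsics, pixels), "R" (3x3) and "t" (3): a world point X has camera coordinates R X + t. Camera axes: x right, y down, z forward; pixel columns grow to the right and rows downward; lengths in m; the calibration is good to about 2 mm. A picture is of the moment at which its call begins: read the wrist's pose just before it. camera_info takes no time and is no camera call; for the wrist camera it gives the pose at the moment of the call.
- workorder.hand_in(): hands the job in; it is judged then, once.
The state is a dict: "clock": time; "q": joint angles; "qd": joint speeds; "joint_torque": joint torques, N m; "tool_pos": TCP position; "tool_rot": TCP orientation; "force": force on the tool from outside, world axes, zero at the start; "ft_torque": the same for the moment, N m; "finger_gap": finger opening in m; "gripper_force": force on a finger pad.
Only numpy, scipy, OpenCV 4.12 (cv2) and the standard library are available. Lean on these libraries where they do the work, as an engineer would, in place of code of your own. Each camera call takes 0.05 s, during which the arm holds its last target. There are 200 camera calls.

## Working session

There is one attempt and no reset: what is moved stays moved. The work goes in short steps, Python scripts to look and compute and a tool call to move; the robot and the scene stay as the last step left them, time stands still between calls to the robot, and variables do not carry over. Pictures are saved under pics/ and viewed, at most 10 in all, crops included, and the job is handed in when it is done.

Besides the shell and the picture viewer there is one more tool, called after "Request:" as name(argument=value, ...) on one line, values as JSON. play_rows: Moves the arm, as the interface text tells. Scaled input: -1 to 1 covers 0.5 m each way for a shift and 360 degrees each way for a turn. Its arguments: {"type":"object","properties":{"commands":{"type":"array"},"newtons":{"type":"number"}},"required":["commands"]}

```bash
mkdir -p pics; ls
python3 - <<'E'
from bench import telemetry, optics, manip
import cv2
o=telemetry.get_obs(); print(o); print(manip.tip_reach)
for n in("top","scene"):
    c=optics.camera_info(n); print(n,c)
    cv2.imwrite(f"pics/{n}1.png",optics.snapshot(n))
E
```

```text
pics
{'clock': 0.0, 'q': array([ 1.21722454,  0.62934356,  0.03844813,  1.51841312, -0.02700821,
        0.99629191, -0.01997461]), 'qd': array([-2.47496894e-04, -3.22887331e-04,  9.27413567e-04, -1.28521796e-03,
       -3.63341476e-04, -7.46365006e-04, -1.63727946e-05]), 'joint_torque': array([-2.45487254e-04, -5.63393962e+01,  1.22625601e+00, -1.93439966e+01,
        1.09964266e-02,  1.05837313e-02,  2.24612307e-05]), 'tool_pos': array([ 0.18433477, -0.62268298,  0.2523764 ]), 'tool_rot': array([ 9.89664739e-01,  1.43397229e-01, -1.50365518e-04, -9.57147041e-04]), 'force': array([ 0.48296411, -0.19275406, -0.33591777]), 'ft_torque': array([ 0.04712074,  0.01615566, -0.00966289]), 'gripper_force': 0.0, 'finger_gap': 0.08529201379650399}
0.022
top {'mtx': array([[418.56465868,   0.        , 288.7622359 ],
       [  0.        , 418.56465868, 214.48315947],
       [  0.        ,   0.        ,   1.        ]]), 'R': array([[ 1.50210815e-02, -9.99886930e-01, -7.02669087e-04],
       [-9.96715796e-01, -1.49175082e-02, -7.95932808e-02],
       [ 7.95737992e-02,  1.89593854e-03, -9.96827175e-01]]), 't': array([-0.09005672,  0.6100497 ,  1.14560153])}
scene {'mtx': array([[462.85148978,   0.        , 282.31414062],
       [  0.        , 462.85148978, 207.69514957],
       [  0.        ,   0.        ,   1.        ]]), 'R': array([[-0.89072219, -0.45391013,  0.02407428],
       [-0.20016519,  0.34413728, -0.91733496],
       [ 0.40810277, -0.82190944, -0.39738772]]), 't': array([0.49200083, 0.19959153, 0.93458329])}
```

View pics/top1.png

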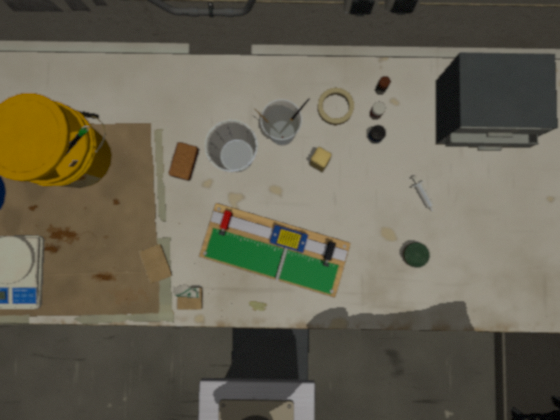

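View pics/scene1.png

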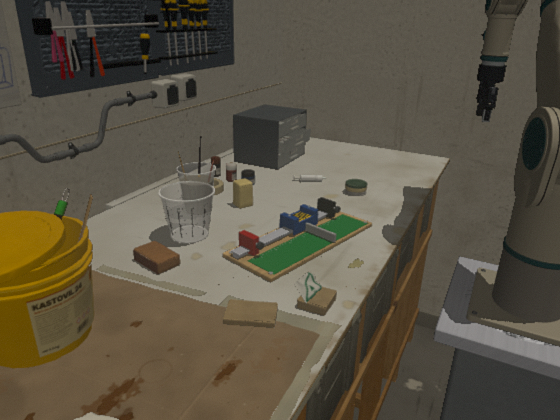

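The top view shows red block at about (226,221), blue slider with yellow pad at (289,237) and black block at (329,251). The scene view confirms that red is on the robot's left. Next I'll measure them.

```bash
cat > h.py <<'E'
import numpy as np, cv2
from bench import telemetry, optics
def cast(c,uv,z):
    d=c["R"].T@np.linalg.solve(c["mtx"],[uv[0],uv[1],1]); o=-c["R"].T@c["t"]
    return o+d*(z-o[2])/d[2]
def blobs(img,lo,hi,amin=20):
    hsv=cv2.cvtColor(img,cv2.COLOR_BGR2HSV)
    m=cv2.inRange(hsv,np.array(lo),np.array(hi))
    return m,[k for k in cv2.findContours(m,cv2.RETR_EXTERNAL,cv2.CHAIN_APPROX_NONE)[0] if cv2.contourArea(k)>amin]
E
python3 - <<'E'
from h import *
img=cv2.imread("pics/top1.png"); c=optics.camera_info("top")
roi=np.zeros_like(img); roi[195:305,190:365]=img[195:305,190:365]
for n,lo,hi,z in(("red",(0,150,80),(8,255,255),.058),("red2",(172,150,80),(180,255,255),.058),("yellow",(20,120,80),(35,255,255),.045),("blue",(105,110,50),(125,255,255),.060),("green",(50,120,50),(80,255,255),.012)):
    for k in blobs(roi,lo,hi)[1]:
        r=cv2.minAreaRect(k); p=cast(c,r[0],z); b=[cast(c,q,z)[:2] for q in cv2.boxPoints(r)]
        print(n,np.round(r[0],1),p.round(4),"sides mm",[round(1000*np.linalg.norm(b[i+1]-b[i]),1) for i in(0,1)],"dirs",[np.degrees(np.arctan2(*(b[i+1]-b[i])[::-1])).round(1) for i in(0,1)])
cv2.imwrite("pics/crop.png",cv2.resize(img[195:305,190:365],None,fx=4.5,fy=4.5,interpolation=cv2.INTER_CUBIC))
E
```

```text
red [225.3 219.6] [0.5922 0.0908 0.058 ] sides mm [np.float64(50.6), np.float64(19.0)] dirs [np.float64(-15.5), np.float64(-106.2)]
yellow [288.5 238.5] [ 0.5438 -0.0812  0.045 ] sides mm [np.float64(39.4), np.float64(56.8)] dirs [np.float64(-15.0), np.float64(-105.1)]
blue [302.1 242.3] [ 0.5339 -0.1181  0.06  ] sides mm [np.float64(47.0), np.float64(13.0)] dirs [np.float64(-15.2), np.float64(-105.1)]
blue [274.8 234.1] [ 0.5548 -0.0441  0.06  ] sides mm [np.float64(46.9), np.float64(16.3)] dirs [np.float64(-17.4), np.float64(-107.6)]
green [308.6 271.7] [ 0.4529 -0.1387  0.012 ] sides mm [np.float64(81.0), np.float64(146.8)] dirs [np.float64(-15.9), np.float64(-105.8)]
green [243.7 252.2] [0.5043 0.0439 0.012 ] sides mm [np.float64(81.3), np.float64(205.4)] dirs [np.float64(-15.1), np.float64(-105.8)]
```

View pics/crop.png

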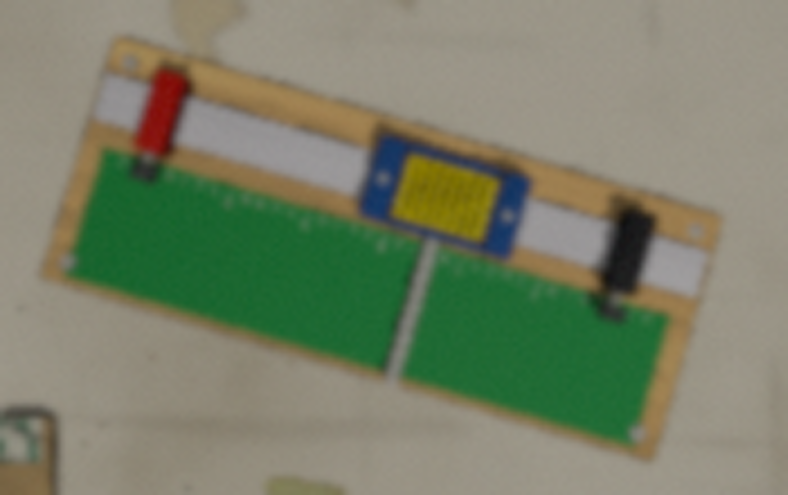

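The positions agree with the given sizes. The yaw is about -15.7°, and the slider has about 120 mm to travel towards +board y. I'll move over the pad now with closed fingers.

Request:
play_rows(commands=[0.9968,-0.8344,0.1,-0.1606,0,0.9968,-0.8344,0.1,-0.1606,0,0.9968,-0.8344,0.1,-0.1606,0,0.9968,-0.8344,0.1,-0.1606,0,0.9968,-0.8344,0.1,-0.1606,0,0.9968,-0.8344,0.1,-0.1606,0,0.9968,-0.8344,0.1,-0.1606,0,0.9968,-0.8344,0.1,-0.1606,0], newtons=30)

```text
clock: 0.9
tool_pos: [0.4057, -0.2893, 0.2224]
tool_rot: [0.796, 0.605, 0.0, -0.0]
force: [1.1, -0.1, -0.0]
finger_gap: -0.0002
gripper_force: 0.0
```

Request:
play_rows(commands=[0.46,0.15,0.044,0,0,0.46,0.15,0.044,0,0,0.46,0.15,0.044,0,0,0.46,0.15,0.044,0,0,0.46,0.15,0.044,0,0,0.46,0.15,0.044,0,0,0.46,0.15,0.044,0,0,0.46,0.15,0.044,0,0])

```text
clock: 1.7
tool_pos: [0.5386, -0.0912, 0.2003]
tool_rot: [0.798, 0.603, -0.001, -0.0]
force: [-0.4, -0.6, 0.1]
finger_gap: -0.0001
gripper_force: 0.0
```

Run:
```python
from h import *
o=telemetry.get_obs();print(o["tool_pos"],o["tool_rot"],o["force"])
c=optics.camera_info("wrist"); img=optics.snapshot("wrist"); cv2.imwrite("pics/w1.png",img)
print("cam",(-c["R"].T@c["t"]).round(3))
for n,lo,hi,z in(("red",(0,150,60),(8,255,255),.058),("yellow",(20,120,60),(35,255,255),.045),("blue",(105,110,40),(125,255,255),.060)):
    for k in blobs(img,lo,hi,200)[1]:
        r=cv2.minAreaRect(k); p=cast(c,r[0],z); b=[cast(c,q,z)[:2] for q in cv2.boxPoints(r)]
        print(n,np.round(r[0],1),p.round(4),"sides mm",[round(1000*float(np.linalg.norm(b[i+1]-b[i])),1) for i in(0,1)],"dirs",[float(np.degrees(np.arctan2(*(b[i+1]-b[i])[::-1])).round(1)) for i in(0,1)])
```

```text
[ 0.53863049 -0.09122936  0.20033291] [ 7.97526315e-01  6.03283575e-01 -8.37270509e-04 -6.35089579e-05] [-0.42701542 -0.61097281  0.12637641]
cam [ 0.561 -0.01   0.321]
yellow [287.5 184. ] [ 0.5456 -0.0799  0.045 ] sides mm [38.9, 54.7] dirs [-15.7, -104.2]
blue [287. 239.] [ 0.5347 -0.1171  0.06  ] sides mm [49.3, 16.3] dirs [-15.7, -103.9]
blue [256.6 186.9] [ 0.5246 -0.0722  0.06  ] sides mm [3.9, 56.4] dirs [-14.3, -105.5]
blue [280. 133.] [ 0.5511 -0.04    0.06  ] sides mm [37.9, 18.9] dirs [-15.7, -104.5]
```

View pics/w1.png

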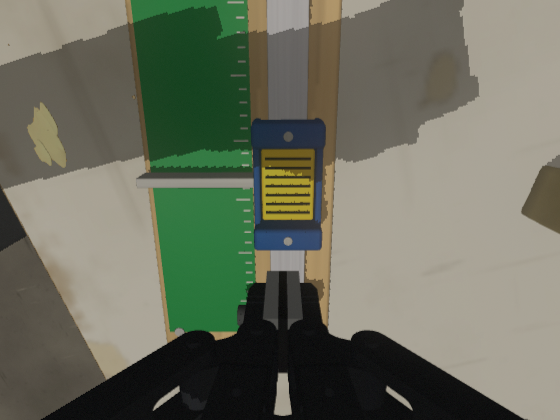

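The wrist view shows the pad centred at (287,184), which agrees with the top view to within 2 mm. The rail runs along tool x. I'll line up 13 mm towards the front shoulder from the pad centre and stop just above the shoulder tops.

Request:
play_rows(commands=[0.051,0.0062,0.08,0,0,0.051,0.0062,0.16,0,0,0.051,0.0062,0.23,0,0,0.051,0.0062,0.23,0,0,0.051,0.0062,0.23,0,0,0.051,0.0062,0.23,0,0])

```text
clock: 2.35
tool_pos: [0.5506, -0.0671, 0.0876]
tool_rot: [0.797, 0.603, 0.001, 0.001]
force: [0.9, -0.7, 0.2]
finger_gap: 0.0001
gripper_force: 0.0
```

Run:
```python
from h import *
o=telemetry.get_obs();print(o["tool_pos"],o["tool_rot"],o["force"])
cv2.imwrite("pics/w2.png",optics.snapshot("wrist"))
```

```text
[ 0.55064292 -0.06706561  0.08757996] [0.79746969 0.60335673 0.00117178 0.00117365] [ 0.86011906 -0.65939574  0.20377617]
```

View pics/w2.png

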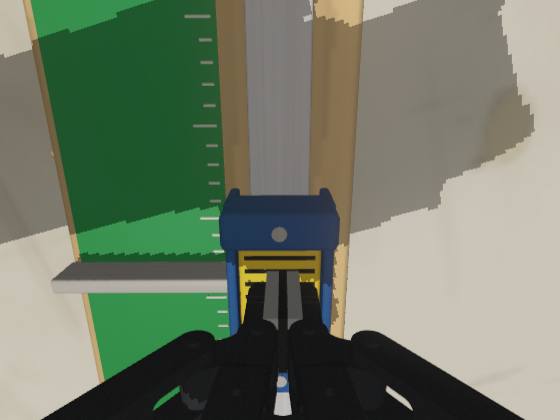

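The tips sit centred over the pad (column 283 against 279), with a visible gap to the front shoulder (tip at row 272, shoulder edge at row 250). I'll descend to just above the pad.

Request:
play_rows(commands=[0,0,0.02,0,0,0,0,0.034,0,0,0,0,0.034,0,0,0,0,0.034,0,0,0,0,0.034,0,0])

```text
clock: 2.9
tool_pos: [0.5495, -0.0661, 0.0687]
tool_rot: [0.797, 0.604, 0.0, 0.0]
force: [-0.2, -0.5, -0.0]
finger_gap: 0.0002
gripper_force: 0.0
```

Request:
play_rows(commands=[0,0,0.004,0,0,0,0,0.008,0,0,0,0,0.012,0,0,0,0,0.012,0,0,0,0,0.012,0,0,0,0,0.012,0,0])

```text
clock: 3.5
tool_pos: [0.5499, -0.0661, 0.0633]
tool_rot: [0.797, 0.604, 0.0, 0.0]
force: [-1.7, 0.7, 6.7]
finger_gap: 0.0
gripper_force: 3.4
```

Request:
play_rows(commands=[0,0,0.002,0,0,0,0,0.004,0,0,0,0,0.004,0,0,0,0,0.004,0,0])

```text
clock: 3.9
tool_pos: [0.5498, -0.0661, 0.0614]
tool_rot: [0.797, 0.604, 0.0, 0.0]
force: [-1.4, 0.0, 7.5]
finger_gap: -0.0002
gripper_force: 4.0
```

Request:
play_rows(commands=[0.006,0,0.001,0,0,0.012,0,0.001,0,0,0.02,0,0.001,0,0,0.028,0,0.001,0,0,0.036,0,0.001,0,0,0.044,0,0.001,0,0,0.052,0,0.001,0,0,0.06,0,0.001,0,0])

```text
clock: 4.7
tool_pos: [0.5577, -0.0379, 0.061]
tool_rot: [0.797, 0.604, -0.0, 0.001]
force: [-1.9, -1.1, 9.0]
finger_gap: -0.0001
gripper_force: 4.4
```

```bash
cat > m.py <<'E'
from h import *
import sys
o=telemetry.get_obs();print(o["tool_pos"],o["force"])
c=optics.camera_info("wrist"); img=optics.snapshot("wrist"); cv2.imwrite(f"pics/{sys.argv[1]}.png",img)
u=np.array([.272,.962]); 
for nm,cc,im in(("wrist",c,img),("top",optics.camera_info("top"),optics.snapshot("top"))):
  if nm=="top": r0=np.zeros_like(im); r0[195:305,190:365]=im[195:305,190:365]; im=r0
  for n,lo,hi,z in(("red",(0,150,60),(8,255,255),.058),("blue",(105,110,40),(125,255,255),.060)):
    for k in blobs(im,lo,hi,20)[1]:
        s=[cast(cc,q[0],z)[:2]@u for q in k]; cen=cast(cc,cv2.minAreaRect(k)[0],z)
        print(nm,n,cen.round(4),"along",round(min(s),4),round(max(s),4))
print("tip along",o["tool_pos"][:2]@u)
E
python3 m.py w3
```

```text
[ 0.55774743 -0.0378585   0.0609998 ] [-1.86983409 -1.11455109  8.99508538]
wrist blue [ 0.5479 -0.0724  0.06  ] along 0.0682 0.09
wrist blue [ 0.5618 -0.018   0.06  ] along 0.1068 0.1607
top red [0.592  0.0901 0.058 ] along 0.2373 0.2581
top blue [ 0.5545 -0.0932  0.06  ] along 0.0556 0.069
tip along 0.11528741937959422
```

View pics/w3.png

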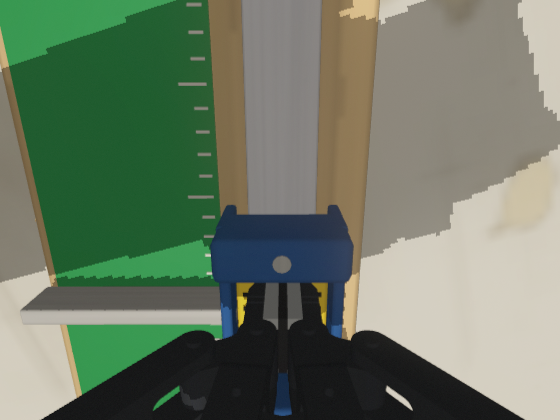

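The slider is moving along with the tip, which is now almost at the shoulder's inner face (row 283 against 280). About 94 mm remain.

Request:
play_rows(commands=[0.01,0,0,0,0,0.02,0,0,0,0,0.03,0,0,0,0,0.04,0,0,0,0,0.05,0,0,0,0,0.06,0,0,0,0,0.07,0,0,0,0,0.08,0,0,0,0])

```text
clock: 5.6
tool_pos: [0.5685, 0.0007, 0.061]
tool_rot: [0.797, 0.604, -0.0, 0.001]
force: [-1.7, -2.0, 9.3]
finger_gap: 0.0004
gripper_force: 4.3
```

Request:
play_rows(commands=[0.01,0,0,0,0,0.02,0,0,0,0,0.03,0,0,0,0,0.04,0,0,0,0,0.05,0,0,0,0,0.06,0,0,0,0,0.07,0,0,0,0,0.07,0,0,0,0])

```text
clock: 6.4
tool_pos: [0.5784, 0.0358, 0.0611]
tool_rot: [0.797, 0.604, 0.001, 0.0]
force: [-1.9, 0.8, 8.9]
finger_gap: 0.0003
gripper_force: 4.2
```

```bash
python3 m.py w4
```

```text
[0.5784054  0.03578082 0.06107667] [-1.87471961  0.77759434  8.8933812 ]
wrist red [0.5945 0.0955 0.058 ] along 0.2419 0.2646
wrist blue [0.5684 0.0013 0.06  ] along 0.1446 0.1665
wrist blue [0.5821 0.0557 0.06  ] along 0.1832 0.2371
top blue [ 0.5624 -0.0173  0.06  ] along 0.1293 0.1437
tip along 0.1917474132330878
```

View pics/w4.png

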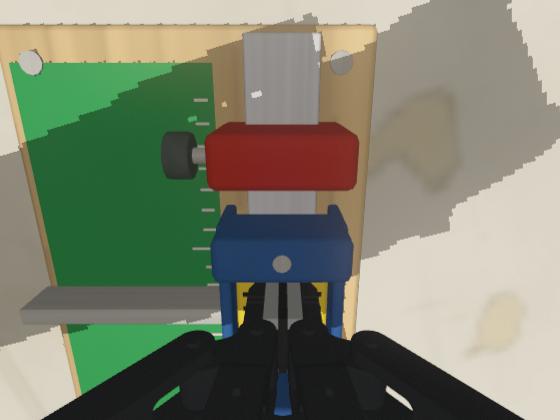

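The red block is ahead (rows 125-190) with the slider front at about row 213, leaving roughly 17 mm. I'll go slower now and watch the force.

Request:
play_rows(commands=[0.005,0,0,0,0,0.01,0,0,0,0,0.015,0,0,0,0,0.02,0,0,0,0,0.023,0,0,0,0,0.026,0,0,0,0,0.026,0,0,0,0])

```text
clock: 7.2
tool_pos: [0.5816, 0.0474, 0.061]
tool_rot: [0.797, 0.604, 0.0, 0.0]
force: [-1.4, -0.7, 8.4]
finger_gap: -0.0001
gripper_force: 4.2
```

Request:
play_rows(commands=[0.002,0,0,0,0,0.004,0,0,0,0,0.004,0,0,0,0,0.004,0,0,0,0])

```text
clock: 7.6
tool_pos: [0.5822, 0.0491, 0.061]
tool_rot: [0.797, 0.604, 0.0, 0.0]
force: [-2.1, -0.5, 8.7]
finger_gap: 0.0001
gripper_force: 4.2
```

Request:
play_rows(commands=[0.002,0,0,0,0,0.004,0,0,0,0,0.004,0,0,0,0,0.004,0,0,0,0])

```text
clock: 8.0
tool_pos: [0.5827, 0.0511, 0.061]
tool_rot: [0.797, 0.604, 0.0, 0.0]
force: [-1.2, -0.2, 8.0]
finger_gap: 0.0003
gripper_force: 4.2
```

Request:
play_rows(commands=[0.002,0,0,0,0,0.003,0,0,0,0,0.003,0,0,0,0,0.003,0,0,0,0])

```text
clock: 8.4
tool_pos: [0.583, 0.0521, 0.061]
tool_rot: [0.797, 0.604, -0.0, 0.0]
force: [-2.2, -0.7, 8.8]
finger_gap: 0.0003
gripper_force: 4.3
```

Request:
play_rows(commands=[0.002,0,0,0,0,0.003,0,0,0,0,0.003,0,0,0,0,0.003,0,0,0,0])

```text
clock: 8.8
tool_pos: [0.583, 0.0522, 0.061]
tool_rot: [0.797, 0.604, -0.001, 0.001]
force: [-2.2, -4.1, 9.5]
finger_gap: 0.0002
gripper_force: 4.7
```

```bash
python3 m.py w5
```

```text
[0.58304256 0.05223729 0.06099155] [-2.24882191 -4.09339377  9.54189772]
wrist red [0.5953 0.098  0.058 ] along 0.2425 0.269
wrist blue [0.5731 0.0176 0.06  ] along 0.1616 0.1835
wrist blue [0.5851 0.0663 0.06  ] along 0.2003 0.2429
top blue [ 0.5664 -0.0017  0.06  ] along 0.1456 0.1597
tip along 0.2088398469821494
```

View pics/w5.png

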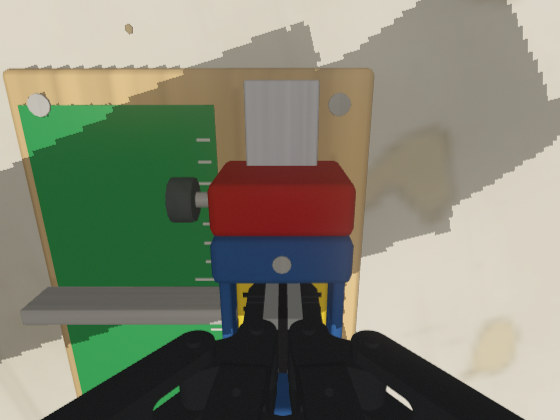

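The slider is up against the red block: motion stopped, the push force rose to about 4.5 N, and blue meets red at row 235. One small confirming nudge, then I'll lift straight up off the pad, back off, and go clear.

Request:
play_rows(commands=[0.002,0,0,0,0,0.002,0,0,0,0,0.002,0,0,0,0])

```text
clock: 9.2
tool_pos: [0.583, 0.0523, 0.061]
tool_rot: [0.798, 0.603, -0.002, 0.001]
force: [-2.6, -4.7, 10.1]
finger_gap: 0.0004
gripper_force: 5.0
```

Request:
play_rows(commands=[0,0,-0.008,0,0,0,0,-0.016,0,0,0,0,-0.016,0,0,0,0,-0.016,0,0])

```text
clock: 9.6
tool_pos: [0.5835, 0.0548, 0.068]
tool_rot: [0.797, 0.604, -0.0, 0.0]
force: [-0.3, -2.4, 0.0]
finger_gap: 0.0002
gripper_force: 0.9
```

Request:
play_rows(commands=[-0.01,0,-0.004,0,0,-0.016,0,-0.004,0,0,-0.016,0,-0.04,0,0,-0.016,0,-0.12,0,0,-0.016,0,-0.22,0,0,-0.016,0,-0.3,0,0,-0.016,0,-0.3,0,0,-0.016,0,-0.3,0,0])

```text
clock: 10.4
tool_pos: [0.5816, 0.0474, 0.2189]
tool_rot: [0.797, 0.604, 0.001, 0.0]
force: [-0.8, -0.4, -0.1]
finger_gap: 0.0
gripper_force: 0.0
```

```bash
python3 m.py w6
```

```text
[0.58159362 0.04743364 0.2189363 ] [-0.77949715 -0.43043774 -0.09690665]
wrist red [0.5948 0.0947 0.058 ] along 0.2418 0.2638
wrist blue [0.5997 0.0315 0.06  ] along 0.1695 0.2161
wrist blue [0.5782 0.0411 0.06  ] along 0.1471 0.2413
top blue [ 0.5664 -0.0019  0.06  ] along 0.1454 0.1597
tip along 0.20382462310850014
```

View pics/w6.png

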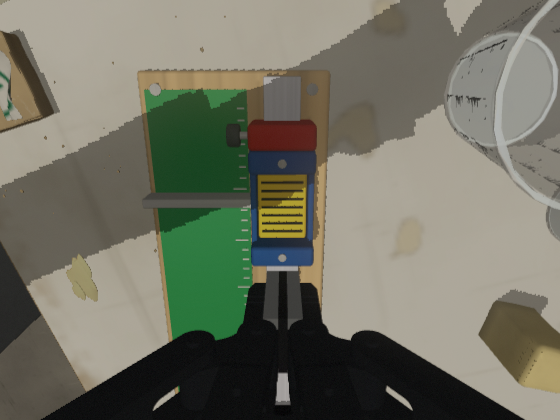

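The view shows the slider against the red block (blue ends at 0.2413, red starts at 0.2418, both meeting near row 151). The pad is up and the tool is clear.

```bash
python3 -c "
from bench import workorder
print(workorder.hand_in())"
```

```text
the job is handed in; nothing more can be done
None
```

The job is handed in after about 10.5 s: the slider stands against the red stop block to within about 1 mm by camera, the brake pad is up, the arm is clear, and none of the bystanders was touched.

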